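# Hang the weight hanger in the sprung side-opening hook

### The arm

A 6-joint arm with a two-finger parallel gripper is mounted at the origin on a cart in front of the work surface, level with it; the furniture and walls round the work are solid. World frame = base frame: x ahead of the robot, y to its left, z up, the work surface at z = 0. Lengths are in mm, angles in rad, forces in N, time in s.
With the tool pointing down it reaches from about 350 to 975 mm from the base axis. Payload 4.9 kg.
Tool frame: the origin (TCP) lies midway between the tips of the shut fingers; the grasp point (between the pads) lies env.grasp_offset behind it (env.grasp_offset is the distance from the TCP to the grasp point, in mm); z points along the fingers, y is the line along which they close (so a half turn about z gives the same grasp; the last joint's range is limited). The gripper opens to 85 mm and grips with 20 to 120 N. Pads are 22 mm wide; open, the fingers measure 114 mm over their backs; the gripper's body (76 mm by 85 mm) begins 54 mm behind the grasp point. The pads swing forward as they close: fully open they stand 13 mm farther back than shut.
Start: joints at [-1.329, 0.053, 1.613, -0, 1.476, -0.119], TCP at [220.633, -584.741, 231.304] pointing down, gripper open.
Joint ranges: [-3.01, 3.01], [-1.01, 2.22], [0.06, 2.58], [-1.02, 4.17], [0.09, 2.62], [-3.14, 3.14]. Speed limits (rad/s): [2.57, 2.57, 3.14, 3.14, 3.14, 3.14].

### API

Orientations are given as a unit quaternion [w, x, y, z].
In Python, from station import env gives the robot as it stands. Calls block until the motion is done:
- env.move_pose(position, orientation): joint-space move of the TCP to a pose.
- env.line_to(position, orientation=None, vel=150, contact_N=None): straight line of the TCP; orientation=None keeps the orientation; vel is the mean speed in mm/s. With contact_N (N) it stops when the force on the tool has changed by that much, and returns True; else False.
- env.move_joints(angles): joint-space move.
- env.grip(opening, f_grip=None): finger opening in mm; f_grip is the grip in N (None keeps the last); returns when the fingers have stopped.
- env.hold(seconds).
- env.inverse_kinematics(position, orientation): joint angles nearest the present ones, or None.
- env.get_obs(): the state.
- env.get_image(name): name is "side" or "top"; returns the picture (400x640x3 uint8, blue, green, red); there is no depth.
- env.camera_model(name): a dict with "fx", "fy", "cx", "cy" (pixels), "dist_coeffs" ([k1, k2, p1, p2, k3] as OpenCV has them; the pictures are not rectified), "extrinsics" (4x4, takes a point from camera to world coordinates). Camera axes: x right, y up, looking along -z (the intrinsics and any distortion apply to the point x, -y, -z); pixel columns grow to the right and rows downward; lengths in mm; the calibration is good to about 2 mm. A picture is of the moment at which its call begins. camera_model takes no time and is no camera call.
A pose or a line that the arm cannot do raises env.IKError and nothing moves.
- env.job_done(): hands the job in; it is judged then, once.
The state is a dict: "t": time; "joint_pos": joint angles; "qvel": joint speeds; "effort": joint torques, N m; "position": TCP position; "ee_rot": TCP orientation; "ft_force": force on the tool from outside, world axes, zero at the start; "moment": the same for the moment, N m; "width": finger opening in mm; "grip_force": force on a finger pad.
Only numpy, scipy, OpenCV 4.12 (cv2) and the standard library are available. Lean on these libraries where they do the work, as an engineer would, in place of code of your own. Each camera call takes 0.05 s, during which the arm holds its last target. There are 200 camera calls.

### The job

Hang the weight hanger by its crossbar in the side-opening double hook of the stand: push the bar in sideways under the jaws and past the spring keepers until you feel the back of the hook, keep it lightly against the back while you lower it, without dropping it, to the bottom of the throat, where the keepers shut over it, and let go. Push gently, always under 25 N on the stand, and leave the beaker and the nearer of the two sample tins undisturbed.

Things in the scene. Friction and masses are not known exactly. Their poses are not given: they have to be found in the camera images.
- hanger_grip (a point): Centre of the grip block of the loose steel weight hanger (0.28-0.56 kg, 190 mm tall, round foot 64 mm across). Block 16 mm along x, 44 mm along y, 50 mm tall, centre 165 mm above the foot's underside. z up, y along the crossbar; same when turned half round. Grasp firmly from above, closing along x: pushing the bar 65 mm below tips the hanger in a weak grip or one along y.
- hanger_bar (a point): Centre of the hanger's crossbar: round, 8 mm thick, along y, 124 mm long over its end collars (15 mm across, last 5 mm of each end; a 16 mm wide, 16 mm thick boss at its middle), 65 mm below the grip's centre, 100 mm above the foot's underside. An 8 mm rod runs up to the grip and down to the foot. Axes as the grip's.
- stand: Fixed stand of the hook, grey base 132 x 90 mm. Origin on the worktop under the middle of the hook's range. z up; +x is the way the bar is pushed in (the hook opens to -x); the bar must lie along y. Nothing on it is above 167 mm. A clamp block (z 136-160 mm) begins 32 mm behind the hook's back wall; post at x = 95 mm. Keep the bar at x < -55 mm until it is level with the mouth.
- hook_mouth (a point): Point 150 mm above the stand's origin, stand axes: height of the bar's axis for going in. The hook is two like aluminium plates, 8 mm thick, at y = -32 and 32 mm; the hanger's rod goes between. Each has a flat-topped lip (top z 142 mm, 10 mm thick) and an upper jaw (z 158-164 mm): the bar has 4 mm clear above and below. Lip front is 21 mm, jaw front 26 mm before the back wall.
- hook_seat (a point): Point 130 mm above the stand's origin, stand axes: height of the bar's axis when seated (throat floor at z 126 mm). The throat is 11 mm wide in x, from the lip to the back wall. The hook is clamped at an unmeasured depth that differs each time: its back wall is anywhere from x = -14 to 26 mm (bar axis 4 mm less on touching); find it by feel. It does not move in use.
- hook_keepers (a point): Point 161 mm above the stand's origin: height of the keepers' pins. Two steel fingers, 20 mm long, hang from pins in the jaws at y = -42 and 42 mm, 14 mm before the back wall, and close the mouth. The bar swings them in and up; together they push it out with about 2 N at first, 4 to 6 N at the back wall, until it is below them; then they spring shut over it.
- beaker_mid (a point): Loose small plastic beaker, 51 mm across, 70 mm tall, a bystander; this is its centre.
- tin_mid (a point): Loose round aluminium sample tin, 63 mm across, 36 mm tall, a bystander, the nearer of two to the stand; this is its centre.

How it is judged:
By the outcome, as a careful person would: the job done as asked, in the order asked, and still so for the second after the job is handed in, with the robot touching nothing.
It also fails if it takes over 67 s, if anything falls off the work surface, if the arm or the gripper's body presses on something with over 40 N, if the wrist force passes 120 N, or if a joint passes its speed limit or range.

## Working session

There is one attempt and no reset: what is moved stays moved. The work goes in short steps, each a Python script; the robot and the scene stay as the last script left them, time stands still between calls to the robot, and variables do not carry over. Pictures are saved under pics/ and viewed, at most 12 in all, crops included, and the job is handed in when it is done.

```bash
ls; mkdir -p pics
python3 - <<'E'
from station import env
import cv2,numpy as np
o=env.get_obs();print({k:np.round(v,3) for k,v in o.items()},env.grasp_offset)
for n in("side","top"):
    cv2.imwrite(f"pics/{n}0.png",env.get_image(n));m=env.camera_model(n);print(n,m)
E
```

```text
pics
{'t': np.float64(0.0), 'joint_pos': array([-1.329,  0.053,  1.614, -0.   ,  1.476, -0.119]), 'qvel': array([-0.001,  0.001,  0.001, -0.001, -0.   , -0.002]), 'effort': array([-0.0000e+00, -3.9368e+01, -3.7018e+01, -0.0000e+00,  7.0000e-03,
        0.0000e+00]), 'position': array([ 220.496, -584.171,  230.062]), 'ee_rot': array([-0.001,  0.984,  0.179, -0.   ]), 'ft_force': array([0.386, 0.649, 0.036]), 'moment': array([ 0.063, -0.011,  0.013]), 'grip_force': np.float64(0.0), 'width': np.float64(85.391)} 18.700000000000003
side {'fx': 468.77156421935274, 'fy': 468.77156421935274, 'cx': 315.17184661737235, 'cy': 199.87459069901595, 'dist_coeffs': array([-0.03441678,  0.        ,  0.        ,  0.        ,  0.        ]), 'extrinsics': array([[ 9.99592667e-01, -2.72872313e-02,  8.36099372e-03,
         5.51233449e+02],
       [ 2.04885365e-02,  4.82180138e-01, -8.75832481e-01,
        -1.15362158e+03],
       [ 1.98675384e-02,  8.75647030e-01,  4.82542806e-01,
         7.13520969e+02],
       [ 0.00000000e+00,  0.00000000e+00,  0.00000000e+00,
         1.00000000e+00]])}
top {'fx': 362.83244854483706, 'fy': 362.83244854483706, 'cx': 319.31833378185615, 'cy': 200.01241479658208, 'dist_coeffs': array([0.01514975, 0.        , 0.        , 0.        , 0.        ]), 'extrinsics': array([[-2.43513762e-02,  9.88738540e-01, -1.47658761e-01,
         3.91262639e+02],
       [-9.99596722e-01, -2.62400495e-02, -1.08560605e-02,
        -4.17625461e+01],
       [-1.46083786e-02,  1.47334853e-01,  9.88978785e-01,
         1.06168183e+03],
       [ 0.00000000e+00,  0.00000000e+00,  0.00000000e+00,
         1.00000000e+00]])}
```

View pics/side0.png

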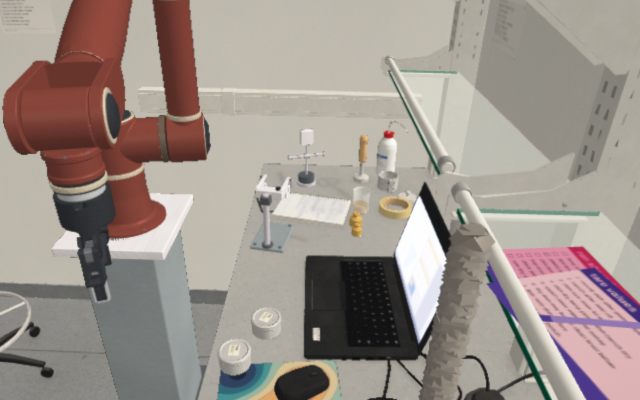

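View pics/top0.png

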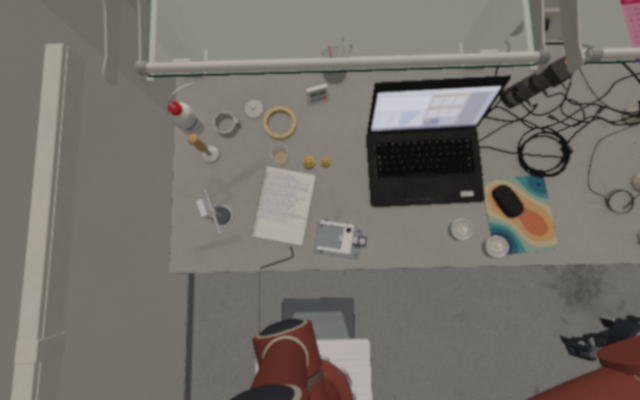

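The side view shows the hanger at about (307,158), the stand at (271,237) with its hook at (272,188), the beaker at (361,200) and the tins at (267,322) and (236,355). In the top view the hanger is at (213,212), the stand at (340,238), the beaker at (280,155) and the nearer tin at (461,230). I'll zoom in on the stand and hanger.

Run:
```python
import cv2,numpy as np
s=cv2.imread("pics/side0.png");t=cv2.imread("pics/top0.png")
a=cv2.resize(s[120:260,235:415],None,fx=4.4,fy=4.2,interpolation=cv2.INTER_CUBIC)
cv2.imwrite("pics/c_side.png",a[:600,:800])
b=cv2.resize(t[140:280,180:380],None,fx=4,fy=4,interpolation=cv2.INTER_CUBIC)
cv2.imwrite("pics/c_top.png",b)
```

```text
(no output)
```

View pics/c_side.png

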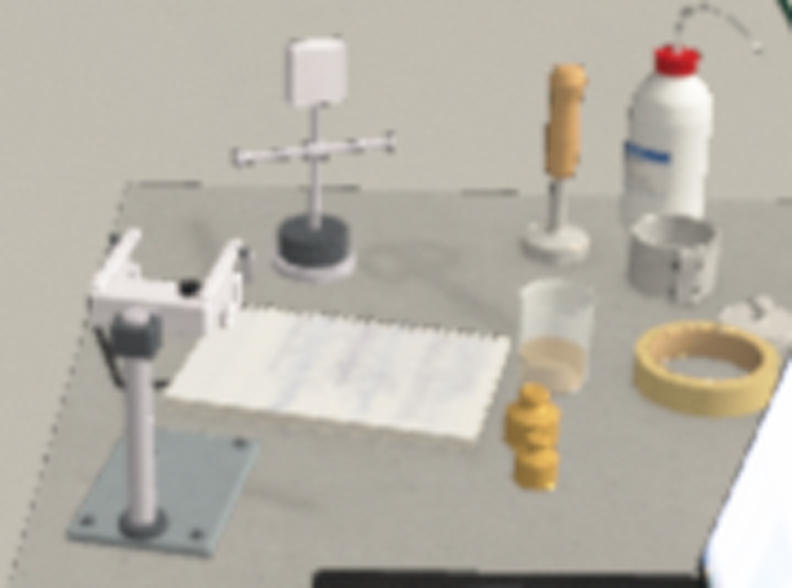

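View pics/c_top.png

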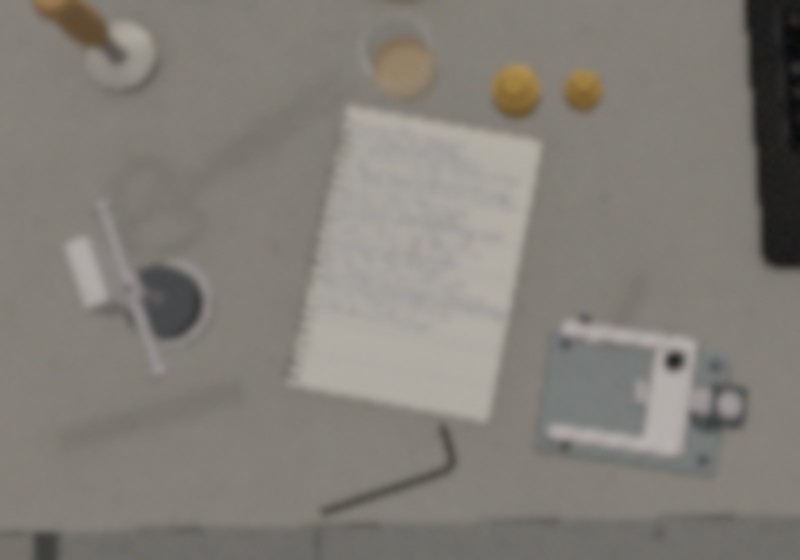

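```bash
cat > h.py <<'E'
from station import env
import cv2,numpy as np
def ray(n,uv):
    m=env.camera_model(n);K=np.array([[m["fx"],0,m["cx"]],[0,m["fy"],m["cy"]],[0,0,1]])
    x,y=cv2.undistortPoints(np.float64([[uv]]),K,m["dist_coeffs"])[0,0]
    E=m["extrinsics"];return E[:3,3],E[:3,:3]@np.array([x,-y,-1])
def plane(n,uv,z):
    o,d=ray(n,uv);return o+d*(z-o[2])/d[2]
def tri(ps,pt):
    o1,d1=ray("side",ps);o2,d2=ray("top",pt)
    s=np.linalg.lstsq(np.c_[d1,-d2],o2-o1,rcond=None)[0]
    a,b=o1+s[0]*d1,o2+s[1]*d2
    return (a+b)/2,np.linalg.norm(a-b)
def cs(x,y):return((x+.5)/4.4-.5+235,(y+.5)/4.2-.5+120)
def ct(x,y):return((x+.5)/4-.5+180,(y+.5)/4-.5+140)
def quat(yaw):
    # tool down, tool y (closing) along world direction at angle yaw: R=[-,y,-z]
    from scipy.spatial.transform import Rotation as R
    c,s=np.cos(yaw),np.sin(yaw);y=np.array([c,s,0]);z=np.array([0,0,-1.])
    q=R.from_matrix(np.c_[np.cross(y,z),y,z]).as_quat();return np.roll(q,1)
E
python3 - <<'E'
from h import *
np.set_printoptions(precision=1,suppress=True)
pA,eA=tri(cs(391,142),ct(101,204));pB,eB=tri(cs(237,158),ct(158,372))
print("bar ends",pA,eA,pB,eB,"mid",(pA+pB)/2,"len",np.linalg.norm(pA-pB),"ang",np.degrees(np.arctan2(*(pA-pB)[[1,0]])))
print("ends z100 top",plane("top",ct(101,204),100),plane("top",ct(158,372),100),"side",plane("side",cs(391,142),100),plane("side",cs(237,158),100))
print("barmid",tri(cs(316,150),ct(129,288)))
print("grip",tri(cs(318,72),ct(87,272)))
print("foot top z~5 side",plane("side",cs(316,262),8))
for z in(0,8):
  print("base",z,[plane("top",ct(*p),z)[:2] for p in((535,453),(715,473),(730,352),(553,318))],[plane("side",cs(*p),z)[:2] for p in((68,537),(212,552),(260,445),(120,432))])
print("post foot",plane("side",cs(142,522),12))
print("plates up",[plane("top",ct(*p),164)[:2] for p in((565,326),(695,343))],"low",[plane("top",ct(*p),164)[:2] for p in((550,432),(685,450))])
# masks
t=cv2.imread("pics/top0.png");hsv=cv2.cvtColor(t,cv2.COLOR_BGR2HSV)
w=((hsv[...,2]>165)&(hsv[...,1]<40)).astype(np.uint8)
for nm,(x0,y0,x1,y1) in dict(stand=(312,212,356,258),hang=(194,185,222,236)).items():
  n,l,st,c=cv2.connectedComponentsWithStats(w[y0:y1,x0:x1])
  for i in range(1,n):
    if st[i,4]>8:
      pts=np.argwhere(l==i)[:,::-1].astype(np.float32)+[x0,y0]
      print(nm,st[i,4],cv2.minAreaRect(pts.astype(np.float32)),cv2.fitLine(pts.astype(np.float32),2,0,.01,.01).ravel())
E
```

```text
bar ends [564.8 275.6 102.7] 6.664868564928724 [451.5 235.3 103.1] 5.570900126854229 mid [508.1 255.4 102.9] len 120.21063623771194 ang 19.57916699449829
ends z100 top [568.6 277.  100. ] [454.5 236.6 100. ] side [561.6 280.1 100. ] [448.3 241.3 100. ]
barmid (array([508.3, 255.8, 102.5]), np.float64(4.828629461559007))
grip (array([510.1, 262.8, 164.6]), np.float64(7.346782286910698))
foot top z~5 side [507.2 249.2   8. ]
base 0 [array([395.5,  -9.1]), array([ 378.1, -138.6]), array([ 465. , -153.1]), array([493.2, -24.5])] [array([ 371.6, -129.9]), array([ 459.6, -141.9]), array([480.5, -14.5]), array([387.8,  -2.5])]
base 8 [array([395.5,  -9.4]), array([ 378.2, -137.9]), array([ 464.4, -152.2]), array([492.4, -24.6])] [array([ 373.7, -141.4]), array([ 460.6, -153.3]), array([481.3, -27.3]), array([389.6, -15.5])]
post foot [ 416.6 -128.5   12. ]
plates up [array([472.3, -34.5]), array([ 459.7, -114.5])] low [array([407.4, -23.7]), array([ 394.5, -105.9])]
stand 50 ((339.56756591796875, 224.09458923339844), (25.481842041015625, 1.972787857055664), 9.462322235107422) [  1.    0.2 339.9 224.2]
stand 214 ((335.5086669921875, 240.19363403320312), (30.56349754333496, 20.75580596923828), 8.746161460876465) [  0.9  -0.5 343.1 243.5]
hang 69 ((201.05001831054688, 207.15000915527344), (14.86270523071289, 4.427188873291016), 71.56505584716797) [  0.3   0.9 201.1 207.2]
```

Run:
```python
from h import *
np.set_printoptions(precision=1,suppress=True)
t=cv2.imread("pics/top0.png");g=cv2.cvtColor(t,cv2.COLOR_BGR2GRAY).astype(float)
for nm,r0,dr in(("up",222.0,3),("low",249.2,3)):
  P=[]
  for c in range(324,346 if nm=="up" else 338):
    rc=r0+(c-(321 if nm=="up" else 317.5))*.132; rows=np.arange(int(rc-dr),int(rc+dr+2));w=np.clip(g[rows,c]-150,0,None)
    if w.sum()>0:P.append(plane("top",(c,(w*rows).sum()/w.sum()),164)[:2])
  P=np.array(P);v=cv2.fitLine(P.astype(np.float32),cv2.DIST_HUBER,0,.01,.01).ravel()
  print(nm,v,"ang",np.degrees(np.arctan2(-abs(v[1]),-abs(v[0]))))
print("foot top",plane("top",ct(168,303),5),"foot side",plane("side",cs(316,257),5))
print("beaker",plane("top",ct(400,70),10),"tin",plane("top",(461,230),18),"laptop hinge",plane("top",(430,130),10))
env.move_pose([150,-420,300],quat(np.radians(-69.4)))
q=env.inverse_kinematics([395,205,300],quat(np.radians(109.6)));print(q)
env.move_joints(q)
env.move_pose([508,257,250],quat(np.radians(109.6)))
o=env.get_obs();print(o["t"],o["position"],o["joint_pos"],o["ft_force"])
cv2.imwrite("pics/s1.png",cv2.resize(env.get_image("side")[60:210,230:430],None,fx=4,fy=4,interpolation=cv2.INTER_CUBIC))
cv2.imwrite("pics/t1.png",cv2.resize(env.get_image("top")[160:260,150:270],None,fx=5,fy=5,interpolation=cv2.INTER_CUBIC))
```

```text
up [  0.1   1.  466.3 -65.1] ang -98.600716
low [  0.2   1.  403.1 -56.3] ang -100.210815
foot top [511.1 257.6   5. ] foot side [506.7 264.2   5. ]
beaker [680.9  85.2  10. ] tin [ 450.  -431.9   18. ] laptop hinge [ 751.6 -367.1   10. ]
[ 0.3 -0.4  1.9 -0.   1.7 -1.6]
3.8833 [508.  256.4 249.6] [ 0.3 -0.1  1.7 -0.   1.5 -1.6] [-0.4 -0.5  0.9]
```

View pics/s1.png

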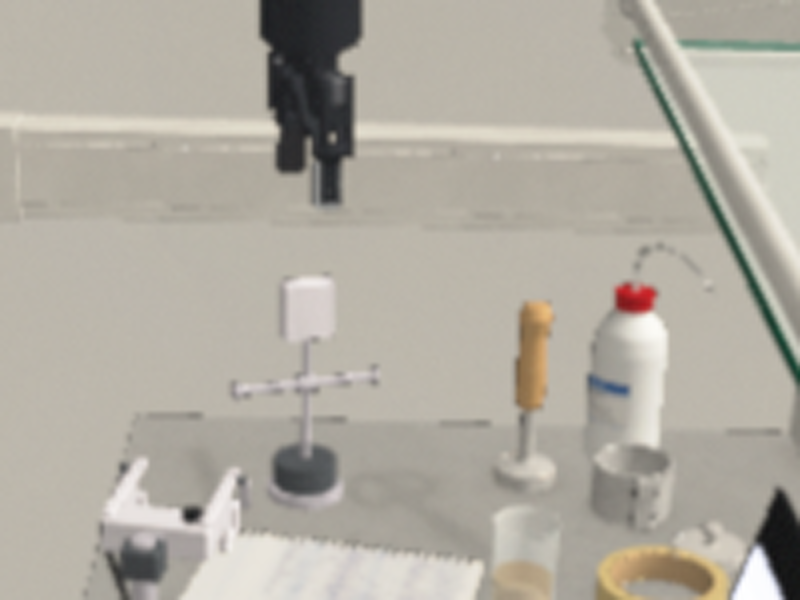

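The side view shows the open gripper above the hanger, with fingertips at crop (291,170) and (328,203) and the grip block at (309,308). It looks centred along the bar. I'll check the top view.

View pics/t1.png

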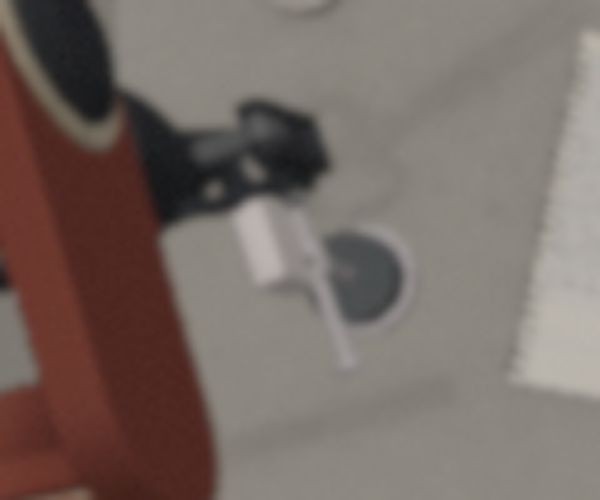

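```bash
cat >> h.py <<'E'
def proj(n,P):
    m=env.camera_model(n);p=np.linalg.inv(m["extrinsics"])@np.r_[P,1]
    K=np.array([[m["fx"],0,m["cx"]],[0,m["fy"],m["cy"]],[0,0,1]])
    return cv2.projectPoints(np.float64([[p[0],-p[1],-p[2]]]),np.zeros(3),np.zeros(3),K,m["dist_coeffs"])[0].ravel()
E
python3 - <<'E'
from h import *
T=np.array([508,256.4,262.]);d=np.r_[np.cos(np.radians(109.6)),np.sin(np.radians(109.6)),0]
for k in(-50,0,50):print(k,(proj("side",T+k*d)-[230,60])*4,(proj("top",T+k*d)-[150,160])*5)
for z in(140,165,190):print(z,(proj("side",[508,258,z])-[230,60])*4,(proj("top",[508,258,z])-[150,160])*5)
E
```

```text
-50 [330.74267172 211.24211705] [304.88090772 183.09203501]
0 [310.66657989 191.35587475] [198.68742327 222.96269321]
50 [291.70873649 172.58221181] [ 91.76598586 263.08081889]
140 [308.87683019 337.05222007] [283.18835813 255.10979301]
165 [309.2454889  307.97249575] [267.05660694 249.23802403]
190 [309.62054819 278.43452251] [250.01643209 243.03635456]
```

The side view's projections agree with the scene to about 1 mm, while the top view is biased by a few mm in x. I'll grasp at (507, 257).

Run:
```python
from h import *
np.set_printoptions(precision=2,suppress=True)
def st(n):
    o=env.get_obs();print(n,o["t"],o["position"],o["ft_force"],o["moment"],o["width"],o["grip_force"])
env.line_to([507,257,250],vel=60)
print(env.line_to([507,257,146.5],vel=80,contact_N=6));st("down")
env.grip(30);st("30")
env.grip(5,100);st("gripped")
env.hold(.3);st("held")
cv2.imwrite("pics/s2.png",cv2.resize(env.get_image("side")[80:200,260:400],None,fx=5,fy=5,interpolation=cv2.INTER_CUBIC))
env.line_to([507,257,201.5],vel=60);st("up");env.hold(.3);st("up")
cv2.imwrite("pics/s3.png",cv2.resize(env.get_image("side")[60:200,250:400],None,fx=4,fy=4,interpolation=cv2.INTER_CUBIC))
```

```text
False
down 5.675 [507.46 257.18 147.3 ] [-0.15  0.26 -0.4 ] [ 0.04  0.01 -0.01] 85.544617600415 0.0
30 6.25 [506.97 257.   146.48] [-0.35  0.28  0.21] [0.03 0.02 0.01] 29.970154151029067 0.0
gripped 6.525 [507.16 256.94 146.65] [ 0.27 -0.88 -0.13] [-0.12 -0.07  0.05] 14.858372037267102 98.01733374595642
held 6.825 [507.16 256.9  146.62] [ 0.51 -0.4   1.38] [-0.19 -0.12  0.02] 14.300658343158819 98.02275896072388
up 7.9417 [506.65 256.88 200.86] [-0.68  0.43 -3.64] [-0.    0.04 -0.03] 14.740806718679405 97.35678434371948
up 8.2417 [506.86 256.96 201.14] [-0.7  -0.2  -2.29] [-0.05  0.04 -0.03] 14.787218701464191 97.35610842704773
```

View pics/s3.png

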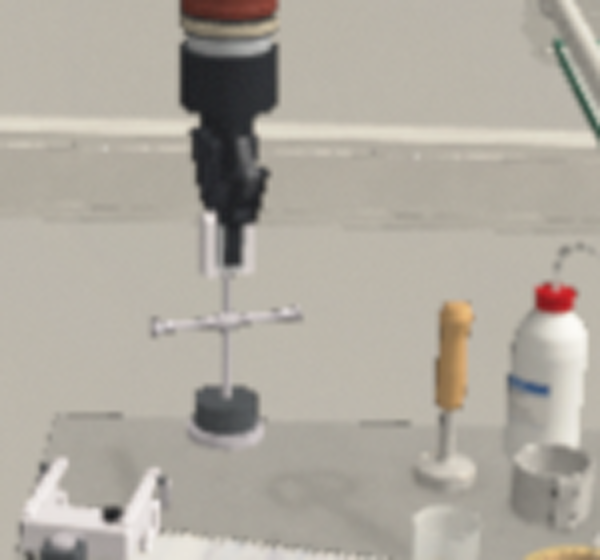

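Run:
```python
from h import *
np.set_printoptions(precision=2,suppress=True)
def s3(x,y):return((x+.5)/4-.5+250,(y+.5)/4-.5+60)
print("bar in hand",[plane("side",s3(*p),154.6) for p in((157,327),(228,321),(297,313))])
print("jaw tips side",plane("side",cs(133,235),164),plane("side",cs(238,245),164))
d=np.radians(-98.9);X=np.r_[np.cos(d),np.sin(d),0];O=np.array([435.5,-34,0])
p=O-70*X
env.line_to([p[0],p[1],201.5],quat(d+np.pi),vel=110)
env.line_to([p[0],p[1],196.8],vel=30);env.hold(.4)
o=env.get_obs();print(o["t"],o["position"],o["ft_force"],o["moment"])
cv2.imwrite("pics/s4r.png",env.get_image("side"));cv2.imwrite("pics/t4r.png",env.get_image("top"))
a=cv2.resize(env.get_image("side")[130:250,230:350],None,fx=5,fy=5,interpolation=cv2.INTER_CUBIC)
cv2.imwrite("pics/s4.png",a)
```

```text
bar in hand [array([449.88, 242.36, 154.6 ]), array([505.87, 259.21, 154.6 ]), array([561.3 , 280.76, 154.6 ])]
jaw tips side [404.67 -29.4  164.  ] [469.2  -39.91 164.  ]
11.2417 [446.37  35.16 196.88] [-0.29 -0.57 -3.76] [-0.02  0.03 -0.01]
```

View pics/s4.png

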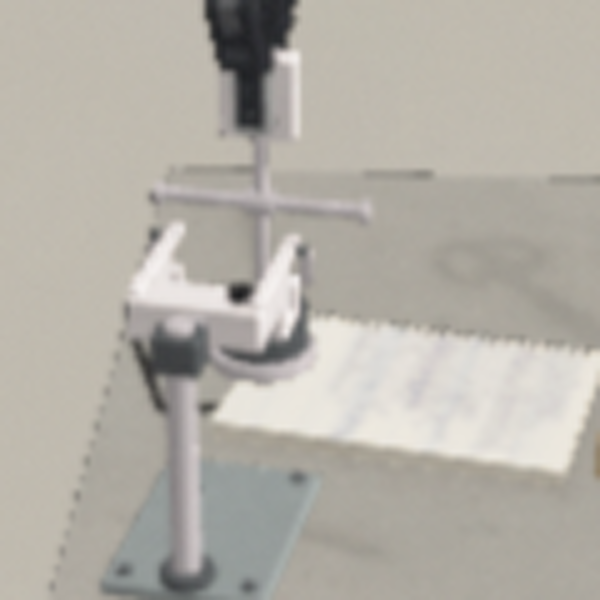

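The picture shows the bar level in front of the jaws, with ends at crop (155,192) and (368,211), the rod at (262,201), and the jaw tips at (180,228) and (297,240). Next I'll compute the offset in the stand's axes.

Run:
```python
from h import *
np.set_printoptions(precision=2,suppress=True)
def c(x,y):return((x+.5)/5-.5+230,(y+.5)/5-.5+130)
L,R=[plane("side",c(*p),150.2)[:2] for p in((155,192),(368,211))]
d=np.radians(-99);X=np.r_[np.cos(d),np.sin(d)];Y=np.r_[-X[1],X[0]]
J=[plane("side",c(*p),164)[:2] for p in((180,228),(297,240))]
print(L,R,"len",np.linalg.norm(R-L),"bar ang",np.degrees(np.arctan2(*(R-L)[::-1])),"mid",(L+R)/2)
print("jaws",J,np.degrees(np.arctan2(*(J[1]-J[0])[::-1])),"rel X,Y of barmid to jaw mid",((L+R)/2-(J[0]+J[1])/2)@np.c_[X,Y])
```

```text
[383.46  46.79] [504.76  29.26] len 122.55202399143235 bar ang -8.224359143459838 mid [444.11  38.03]
jaws [array([406.43, -27.02]), array([469.84, -37.76])] -9.613770612871328 rel X,Y of barmid to jaw mid [-70.48  -5.11]
```

```bash
cat >> h.py <<'E'
D=np.radians(-99.1);X=np.r_[np.cos(D),np.sin(D),0];Y=np.r_[-X[1],X[0],0]
def F(n=3):
    f=[]
    for _ in range(n):env.hold(.04);f.append(env.get_obs()["ft_force"])
    return np.mean(f,0)
def rep(tag,P,f0):
    o=env.get_obs();f=F()-f0;e=o["position"]-P
    print(tag,"t%.1f"%o["t"],"err",e@X,e@Y,e[2],"F",f@X,f@Y,f[2],"M",o["moment"],"w",o["width"]);return f
E
python3 - <<'E'
from h import *
np.set_printoptions(precision=2,suppress=True)
S=np.array([435.5,-34,0])-70*np.r_[np.cos(np.radians(-98.9)),np.sin(np.radians(-98.9)),0];S=S+4*Y;S[2]=196.7
env.line_to(S,quat(D+np.pi),vel=20);env.hold(.3);f0=F(6);print(f0)
rep("start",S,f0)
s=60;print(env.line_to(S+s*X,vel=60,contact_N=7));env.hold(.2);f=rep(s,S+s*X,f0)
np.save("S.npy",S);np.save("f0.npy",f0)
while s<110:
    s+=4;P=S+s*X
    hit=env.line_to(P,vel=10,contact_N=max(3,11+f@X));f=rep(s,P,f0)
    if hit:print("HIT",env.get_obs()["position"]);break
cv2.imwrite("pics/s5.png",cv2.resize(env.get_image("side")[130:250,230:350],None,fx=5,fy=5,interpolation=cv2.INTER_CUBIC))
E
```

```text
[-0.15  0.35 -2.94]
start t12.3 err -0.025327037248533857 -0.003849939113590524 0.03953001267049672 F 0.3969853918216128 0.15596762901668612 0.01516734724454638 M [ 0.02 -0.03 -0.06] w 15.040724793594714
False
60 t13.8 err -0.28615943757499485 -0.03393092281449065 -0.018302473547322506 F 0.5707945624611442 0.28459854308503624 0.07753348895621759 M [ 0.04  0.   -0.01] w 14.888318324516879
64 t14.4 err 0.08448550674826241 0.005363294976278623 -0.005117635117443342 F -0.014749020817122678 0.1320082608300139 -0.17346797972982975 M [ 0.05  0.01 -0.  ] w 14.790492649778272
68 t15.1 err 0.05559116762484883 0.014639369164562774 0.014712018570776308 F -0.2137611480619485 0.31744117270701117 -0.49945060740821656 M [ 0.03 -0.01  0.  ] w 15.202038869206776
72 t15.8 err -0.2761519884003442 -0.033887897687034145 -0.10207223300128021 F -2.9632051665143675 0.8900015657696667 -1.0698570011768953 M [ 0.73 -0.15 -0.04] w 15.041435196790452
76 t16.5 err -0.05668598672112982 -0.03409630599775719 -0.07247503345243445 F -4.610437142188476 0.2780852457026946 -1.3626750076868022 M [ 1.07 -0.19  0.02] w 14.624393620744748
80 t17.1 err 0.1336739148207206 -0.2088468130094664 -0.377533595648913 F -3.139452232459998 0.5969498656399868 -2.9561042663909824 M [ 0.85 -0.15  0.05] w 14.891396318696767
84 t17.8 err 0.26143921875029547 -0.04106840664996224 -0.07808449637431636 F -2.7263474468652293 -0.05055429499761574 -3.3223537398894964 M [ 0.67 -0.1  -0.03] w 14.14071472729841
88 t18.3 err -3.6380244699343636 -0.6575184961799533 -1.5077139744437886 F -3.044345556890363 1.084506688098732 -2.220282619605897 M [ 0.63 -0.34  0.04] w 14.600049762159962
HIT [435.4  -48.26 193.86]
```

Run:
```python
from h import *
np.set_printoptions(precision=2,suppress=True)
S=np.load("S.npy");f0=np.load("f0.npy")
for _ in range(3):
    o=env.get_obs();e=o["position"]-S;f=F()-f0;print(o["t"],e@X,e@Y,e[2],f@X,f@Y,f[2],o["moment"],o["qvel"])
```

```text
18.4917 84.03595937730255 -1.783977834580496 -3.097065946263797 -2.7436824113629643 1.3447995130239483 -2.245475706083225 [ 0.6  -0.32 -0.  ] [ 0.  0.  0. -0.  0.  0.]
18.6167 83.9305785616131 -1.9885022626637265 -3.3869672797965507 -2.400153380749723 1.9476475562551574 -1.373039000985472 [ 0.57 -0.32  0.03] [ 0.  0.  0. -0. -0. -0.]
18.7417 83.93218651390696 -2.0002758275260906 -3.3890576222271704 -3.1135475206664753 1.1373186254755032 -2.091677642834368 [ 0.54 -0.36  0.04] [-0. -0.  0.  0. -0. -0.]
```

View pics/s5.png

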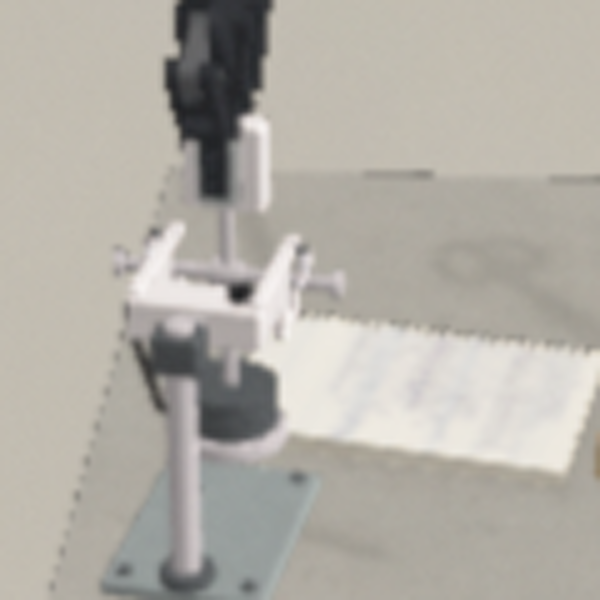

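It's touching at s≈84, with the bar between the jaws and its collars outside both plates. The stop let the arm sag by 3 mm. I'll re-approach in fine position steps, feel the wall again, then lower under light push.

Run:
```python
from h import *
np.set_printoptions(precision=2,suppress=True)
S=np.load("S.npy");f0=np.load("f0.npy")
def go(s,z,v=8):
    env.line_to(S+s*X+[0,0,z],vel=v);o=env.get_obs();e=o["position"]-S;f=F()-f0
    print("s%.2f z%.1f t%.1f"%(s,z,o["t"]),"at %.2f %.2f %.2f"%(e@X,e@Y,e[2]),"F %.1f %.1f %.1f"%(f@X,f@Y,f[2]));return f
s=83.;z=-.5
f=go(s,z);f=go(s,z)
while f@X>-8 and s<90:
    s+=.3;f=go(s,z)
print("wall at",s)
```

```text
s83.00 z-0.5 t19.5 at 83.07 -0.46 -1.04 F -0.5 -0.8 -6.0
s83.00 z-0.5 t19.8 at 83.02 -0.13 -0.59 F -0.1 -1.1 -5.8
s83.30 z-0.5 t20.2 at 83.20 -0.02 -0.42 F -1.1 -1.5 -5.3
s83.60 z-0.5 t20.6 at 83.41 0.01 -0.35 F -2.7 -1.9 -3.6
s83.90 z-0.5 t21.0 at 83.73 0.19 -0.27 F -3.4 -1.2 -2.9
s84.20 z-0.5 t21.3 at 84.17 0.38 -0.20 F -3.8 -0.2 -2.3
s84.50 z-0.5 t21.7 at 84.57 0.28 -0.33 F -3.7 0.8 -2.4
s84.80 z-0.5 t22.1 at 84.79 0.13 -0.43 F -3.4 1.3 -2.5
s85.10 z-0.5 t22.5 at 84.87 0.12 -0.41 F -4.6 1.3 -2.2
s85.40 z-0.5 t22.8 at 84.97 0.13 -0.40 F -5.3 1.4 -2.5
s85.70 z-0.5 t23.2 at 85.08 0.12 -0.40 F -6.1 1.3 -2.5
s86.00 z-0.5 t23.6 at 85.16 0.11 -0.41 F -6.8 1.2 -1.9
s86.30 z-0.5 t24.0 at 85.23 0.14 -0.35 F -7.2 1.7 -1.9
s86.60 z-0.5 t24.3 at 85.33 0.12 -0.39 F -8.3 1.4 -2.1
wall at 86.59999999999997
```

Run:
```python
from h import *
S=np.load("S.npy");f0=np.load("f0.npy")
def go(s,z,v=10):
    env.line_to(S+s*X+[0,0,z],vel=v);o=env.get_obs();e=o["position"]-S;f=F(2)-f0
    print("s%.2f z%.1f t%.1f"%(s,z,o["t"]),"at %.2f %.2f %.2f"%(e@X,e@Y,e[2]),"F %.1f %.1f %.1f"%(f@X,f@Y,f[2]));return f
s=86.6;z=-.5
while z>-22.5:
    z-=1.5 if z>-17 else .5;f=go(s,z)
    if abs(f@X)>15 or f[2]>4:print("stop",z);break
    if f@X<-10:s-=.5
    if f@X>-5:s+=.5
o=env.get_obs();print(o["moment"])
cv2.imwrite("pics/s6.png",cv2.resize(env.get_image("side")[130:250,230:350],None,fx=5,fy=5,interpolation=cv2.INTER_CUBIC))
```

```text
s86.60 z-2.0 t24.8 at 85.35 0.12 -1.59 F -7.3 0.6 -1.1
s86.60 z-3.5 t25.1 at 85.38 0.17 -2.89 F -7.5 0.5 -0.5
s86.60 z-5.0 t25.5 at 85.37 0.22 -4.27 F -8.2 0.6 -0.2
s86.60 z-6.5 t25.9 at 85.38 0.29 -5.63 F -7.8 0.7 0.3
s86.60 z-8.0 t26.3 at 85.39 0.36 -6.99 F -8.1 0.6 1.1
s86.60 z-9.5 t26.7 at 85.40 0.39 -8.46 F -8.2 -0.2 1.2
s86.60 z-11.0 t27.1 at 85.43 0.47 -9.95 F -7.7 0.4 0.3
s86.60 z-12.5 t27.4 at 85.47 0.44 -11.59 F -7.3 1.7 0.8
s86.60 z-14.0 t27.8 at 85.44 0.42 -12.96 F -8.4 0.4 1.4
s86.60 z-15.5 t28.2 at 85.48 0.59 -13.97 F -7.7 0.3 2.4
s86.60 z-17.0 t28.6 at 85.48 0.71 -15.33 F -7.8 -0.0 3.6
s86.60 z-17.5 t28.9 at 85.49 0.77 -15.65 F -7.7 0.1 3.7
s86.60 z-18.0 t29.3 at 85.50 0.79 -16.10 F -7.7 -0.0 3.9
s86.60 z-18.5 t29.6 at 85.48 0.83 -16.57 F -8.1 -0.1 4.5
stop -18.5
[ 1.73080337 -0.11588689 -0.29731258]
```

Run:
```python
from h import *
S=np.load("S.npy");f0=np.load("f0.npy")
def go(s,z,v=10):
    env.line_to(S+s*X+[0,0,z],vel=v);o=env.get_obs();e=o["position"]-S;f=F(2)-f0
    print("s%.2f z%.1f t%.1f"%(s,z,o["t"]),"at %.2f %.2f %.2f"%(e@X,e@Y,e[2]),"F %.1f %.1f %.1f"%(f@X,f@Y,f[2]),"M %.2f"%o["moment"][2]);return f,e
s=86.;z=-18.5
f,e=go(s,z)
while z>-26:
    z-=.75;f,e=go(s,z)
    if f[2]>9 or abs(f@X)>14:print("stop");break
cv2.imwrite("pics/s6.png",cv2.resize(env.get_image("side")[130:250,230:350],None,fx=5,fy=5,interpolation=cv2.INTER_CUBIC))
```

```text
s86.00 z-18.5 t30.0 at 85.28 0.81 -16.65 F -6.1 0.7 3.7 M -0.23
s86.00 z-19.2 t30.3 at 85.30 0.86 -17.50 F -7.3 -0.0 3.3 M -0.26
s86.00 z-20.0 t30.6 at 85.32 0.86 -18.27 F -7.0 0.7 2.4 M -0.25
s86.00 z-20.8 t31.0 at 85.33 0.88 -19.02 F -6.9 0.2 2.8 M -0.20
s86.00 z-21.5 t31.3 at 85.31 0.88 -19.80 F -6.6 1.2 2.9 M -0.25
s86.00 z-22.2 t31.6 at 85.31 0.88 -20.25 F -7.2 -1.0 4.1 M -0.21
s86.00 z-23.0 t32.0 at 85.32 0.94 -20.33 F -6.5 -2.2 7.1 M -0.27
s86.00 z-23.8 t32.3 at 85.31 1.00 -20.40 F -7.1 -3.1 10.1 M -0.25
stop
```

View pics/s6.png

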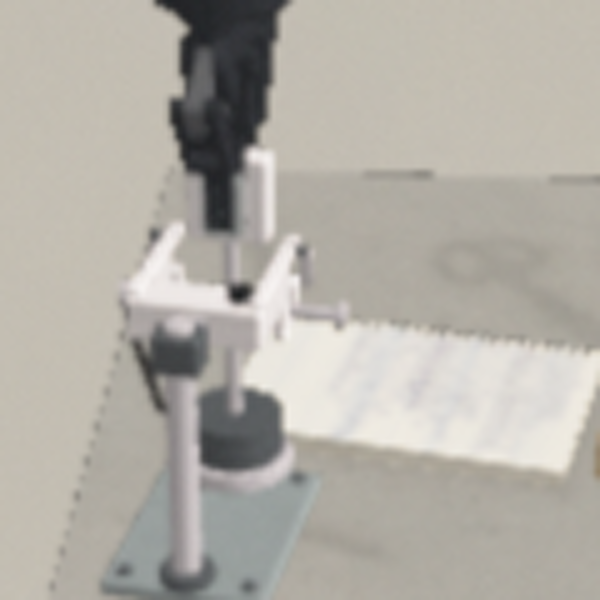

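Seated: the bar is on the throat floor (z ≈ 129.8) and the right-hand keeper, the one clearly visible, hangs shut at (303,260). Now I'll relieve the load, let go and rise.

Run:
```python
from h import *
S=np.load("S.npy");f0=np.load("f0.npy")
def st(n):
    o=env.get_obs();e=o["position"]-S;f=F(2)-f0
    print(n,"t%.1f"%o["t"],"at %.2f %.2f %.2f"%(e@X,e@Y,e[2]),"F %.1f %.1f %.1f"%(f@X,f@Y,f[2]),"w %.1f"%o["width"])
env.line_to(S+85.2*X+[0,0,-21.8],vel=5);st("relieved")
env.grip(18,20);st("open18");env.grip(24);st("24");env.grip(50);env.hold(.3);st("open")
print(env.line_to(S+85.2*X+[0,0,40],vel=50,contact_N=8));st("up")
env.line_to(S+40*X+[0,0,120],vel=100);env.hold(1.0);st("away")
cv2.imwrite("pics/s7.png",cv2.resize(env.get_image("side")[130:250,230:350],None,fx=5,fy=5,interpolation=cv2.INTER_CUBIC))
```

```text
relieved t33.0 at 85.16 0.83 -20.32 F -5.3 0.4 5.3 w 15.0
open18 t33.3 at 86.22 0.32 -21.27 F 0.2 -0.0 2.1 w 17.9
24 t33.6 at 85.40 -0.03 -21.84 F 0.2 -0.2 3.4 w 24.3
open t34.4 at 85.21 0.02 -21.79 F 0.2 0.2 3.3 w 50.2
False
up t35.9 at 85.18 -0.23 39.51 F 0.4 -0.0 2.0 w 50.0
away t38.0 at 39.98 -0.01 120.01 F -0.1 0.8 3.7 w 49.9
```

View pics/s7.png

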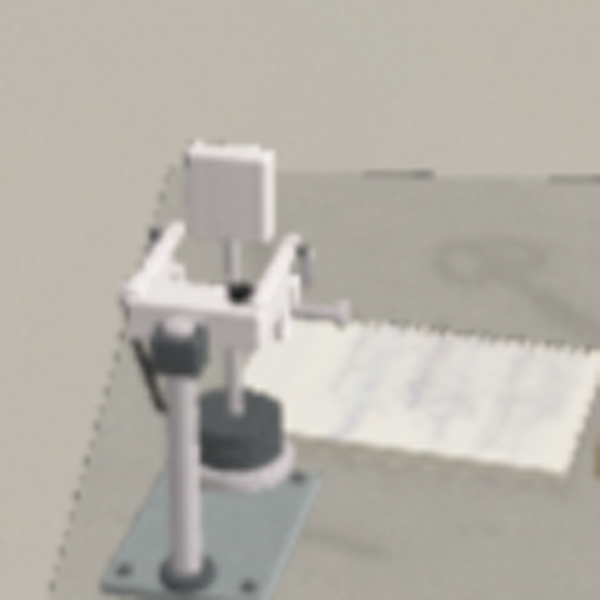

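The hanger hangs upright in the hook with its block at (232,190), the visible keeper shut and the gripper clear. Handing in.

```bash
python3 -c "
from station import env
print(env.job_done())"
```

```text
the job is handed in; nothing more can be done
None
```

The hanger hangs by its crossbar at the bottom of the hook's throat, released and upright with the visible keeper shut over the bar. I handed the job in at about 38 s; my force readings between steps peaked near 10 N, and the arm never went near the beaker or the tins.

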